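# Clamp a brick in the dressing stand with its quick nut

### The arm

A 6-joint arm with a two-finger parallel gripper is mounted at the origin on the work surface; the furniture and walls round the work are solid. World frame = base frame: x ahead of the robot, y to its left, z up, the work surface at z = 0. Lengths are in m, angles in degrees, forces in N, time in s.
With the tool pointing down it reaches from about 0.375 to 0.75 m from the base axis. Payload 9 kg.
Tool frame: the origin (TCP) lies where the fingers leave the gripper's body, on its centre line; the fingertips stand 73 mm ahead of it and the grasp point (between the pads) lies 54 mm ahead of it (robot.tip_reach is the distance from the TCP to the fingertips, in m); z points along the fingers, y is the direction in which the jaws open and shut (so a half turn about z gives the same grasp; the last joint's range is limited). The gripper opens to 85 mm and grips with 20 to 120 N. Pads are 22 mm wide; open, the fingers measure 114 mm over their backs; the gripper's body (76 mm by 85 mm) begins 54 mm behind the grasp point. The pads swing forward as they close: fully open they stand 13 mm farther back than shut.
Start: joints at [56.74, 5.964, 5.575, 89.605, 0, 77.527], TCP at [0.213, 0.561, 0.304] pointing down, gripper open.
Joint ranges: [-171.21, 171.21], [-48.23, 106.86], [-62.78, 66.21], [-105.2, 120.99], [-86.42, 89.51], [-180, 180]. Speed limits (degrees/s): [127.2, 127.2, 147.25, 180, 180, 180].

### API

Orientations are given as [roll, pitch, yaw] about the fixed x, y, z axes, in that order (R = Rz(yaw) Ry(pitch) Rx(roll)).
In Python, from plant import robot gives the robot as it stands. Calls block until the motion is done:
- robot.move_pose(position, orientation): joint-space move of the TCP to a pose.
- robot.line_to(position, vel=0.15, rotation=None, guard=None): straight line of the TCP; rotation=None keeps the orientation; vel is the mean speed in m/s. With guard (N) it stops when the force on the tool has changed by that much, and returns True; else False.
- robot.goto_joints(angles): joint-space move.
- robot.set_gripper(opening): finger opening in m; the grip force is fixed at half the most; returns when the fingers have stopped.
- robot.pause(seconds).
- robot.ik(position, orientation): joint angles nearest the present ones, or None.
- robot.observe(): the state.
- robot.grab_frame(name): name is "side" or "top" or "wrist"; returns the picture (480x640x3 uint8, blue, green, red); there is no depth.
- robot.get_calibration(name): a dict with "vertical_fov" (degrees; the focal length in pixels is half the picture's height over the tangent of half this angle, whatever the lens; pixels are square), "cx", "cy" (the principal point, pixels), "rvec" (rotation vector, rad) and "tvec" (3), from world to camera coordinates, as OpenCV has them. Camera axes: x right, y down, z forward; pixel columns grow to the right and rows downward; lengths in m; the calibration is good to about 2 mm. The wrist camera is an equidistant fisheye: a pixel r from the principal point sees the ray r / f radians off the axis. A picture is of the moment at which its call begins: read the wrist's pose just before it. get_calibration takes no time and is no camera call; for the wrist camera it gives the pose at the moment of the call.
A pose or a line that the arm cannot do raises robot.IKError and nothing moves.
- robot.job_done(): hands the job in, once; it reports no verdict.
The state is a dict: "time": time; "q": joint angles; "qvel": joint speeds; "joint_torque": joint torques, N m; "tool_pos": TCP position; "tcp_rot": TCP orientation; "ft_force": force on the tool from outside, world axes, zero at the start; "torque": the same for the moment, N m; "gripper_width": finger opening in m.
Only numpy, scipy, OpenCV 4.12 (cv2) and the standard library are available. Lean on these libraries where they do the work, as an engineer would, in place of code of your own. Each camera call takes 0.05 s, during which the arm holds its last target.

### The job

Clamp the brick down in the sloping stand: set the big hex nut over the leaning stud and back it off (anticlockwise) until you feel it drop in between the stud's thread lugs, then turn it clockwise until it stops fully home and holds the clamp bar down on the brick. Let go of the nut, and leave the tin, the chisel and the brush beside the work where they are.

Things in the scene. Friction and masses are not known exactly. Their poses are not given: they have to be found in the camera images.
- nut_center (a point): centre (on the axis, half-way up) of the loose steel hex nut that stands upright on the bench: 60 mm across flats, 69 mm across corners, 48 mm high, about 0.2 kg. z: the nut's axis, up; x: square to a pair of flats (flats every 60 deg). It goes on with its lower face first
- nut_teeth (a point): point on the nut's axis, 8 mm above its lower face: underside of its three blunt inner teeth, which are 120 deg apart (one on the +x side), 9 mm wide, 7 mm high and reach in to a radius of 15.5 mm. The bore is otherwise 48 mm wide, but 33 mm in the top 12 mm, and open at both ends
- stud_tip (a point): top end, on the axis, of the fixed steel stud of the sloping wooden stand. z: the stud's axis, outward; it leans 25 deg from vertical towards the stand's front, which faces the robot within 0.25 rad. x: up the slope. The stud is 28 mm thick; its last 12 mm taper to 12 mm
- stud_lugs (a point): on the stud's axis, 34 mm below the tip, level with the tops of its three thread lugs (21.5 mm in radius, 66 deg long, 54 deg gaps). How they are turned about the axis differs each time and is not told; the stud cannot turn. Each lug's clockwise end (seen from the tip) is a thin wall, 4 mm higher and reaching far below. A nut on the lugs has its centre 18 mm below the tip; on walls, 14 mm
- nut_home (a point): where the nut's centre is when fully home, 34.5 mm below the tip. Backed off anticlockwise by up to 100 deg, the nut's teeth pass over the gaps and it drops on to the clamp bar, centre 31 mm below the tip; further on, walls stop it. Then clockwise by 50 to 90 deg the lugs' sloping undersides draw it down 3.5 mm until its teeth meet the walls; there it stays by itself
- clamp_bar (a joint): travel (m) along the stud of the flat steel clamp bar, 180 by 58 by 10 mm, that lies across the stand under the nut: 0 = sprung up, 0.0035 = held by the nut fully home, 0.0045 = its limit. Its spring pushes back with 4.5 to 7 N. The brick (107 by 66 by 53 mm) is fixed on the slope under its left end
- tin: bystander: galvanised round tin, 72 mm wide, 80 mm high, origin under its centre; leave alone
- chisel: bystander: steel chisel lying down, 172 mm long, origin under its middle; leave alone
- brush: bystander: flat brush lying down, 198 mm long, origin under its middle; leave alone
Not all that is in view belongs to the job. Several things look just like the part that bears nut_center: the one meant starts farthest to the robot's right.

How it is judged:
By the outcome, as a careful person would: the job done as asked, in the order asked, and still so for the second after the job is handed in, with the robot touching nothing.
It also fails if it takes over 61 s, if anything falls off the work surface, if the arm or the gripper's body presses on something with over 40 N, if the wrist force passes 120 N, or if a joint passes its speed limit or range.

## Working session

There is one attempt and no reset: what is moved stays moved. The work goes in short steps, each a Python script; the robot and the scene stay as the last script left them, time stands still between calls to the robot, and variables do not carry over. Pictures are saved under pics/ and viewed, and the job is handed in when it is done.

```bash
ls; mkdir -p pics; python3 - <<'E'
from plant import robot
import cv2
for n in ["side","top","wrist"]:
    c=robot.get_calibration(n); print(n,c)
    cv2.imwrite(f"pics/{n}0.png",robot.grab_frame(n))
print(robot.observe())
E
```

```text
pics
side {'vertical_fov': 53.39900582519253, 'cx': 317.58496911649775, 'cy': 244.38471765069758, 'rvec': array([ 2.0876715 , -0.65034981,  0.33605668]), 'tvec': array([-0.39426442,  0.24495343,  0.85544278])}
top {'vertical_fov': 47.30912980772059, 'cx': 336.9827840388496, 'cy': 229.10390281450577, 'rvec': array([ 2.14307726, -2.1331795 ,  0.20098135]), 'tvec': array([-0.01477729,  0.50767026,  1.20827515])}
wrist {'vertical_fov': 65.70646984690485, 'cx': 322.47602706197245, 'cy': 242.31109993595035, 'rvec': array([-2.35795088, -1.62972643, -0.2619119 ]), 'tvec': array([-0.60098853, -0.04175106,  0.37957679])}
{'time': 0.15, 'q': array([ 5.67407348e+01,  5.99256324e+00,  5.53963140e+00,  8.96044895e+01,
       -3.80620483e-03,  7.75278321e+01]), 'qvel': array([-0.03634223, -0.1129988 ,  0.13034475, -0.13004336, -0.05610033,
        0.01774234]), 'joint_torque': array([ 4.20704571e-03, -5.57360637e+01,  5.04004133e+01,  1.26703738e-02,
       -2.29318393e-04,  1.43395908e-05]), 'tool_pos': array([0.21283676, 0.5607992 , 0.30330493]), 'tcp_rot': array([-1.79943112e+02, -8.68463242e-03,  1.59212900e+02]), 'ft_force': array([ 0.41526147, -0.14241735, -0.23463488]), 'torque': array([-0.01741595, -0.00792575,  0.01417477]), 'gripper_width': 0.08538539591721922}
```

View pics/top0.png

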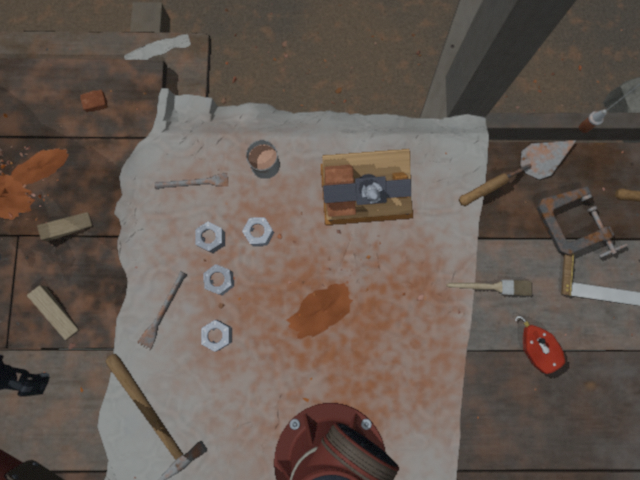

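View pics/side0.png

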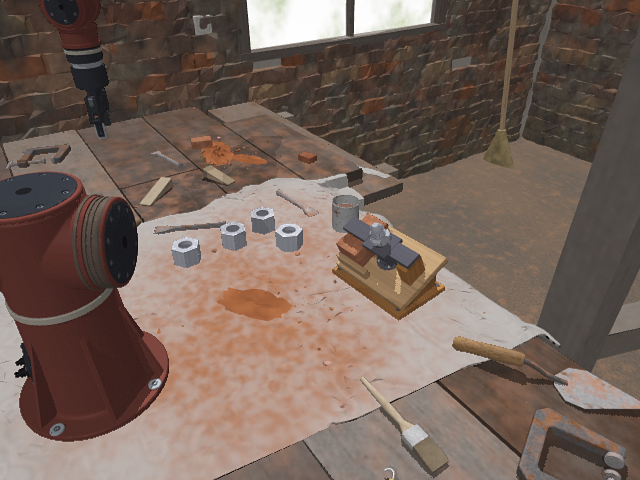

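View pics/wrist0.png

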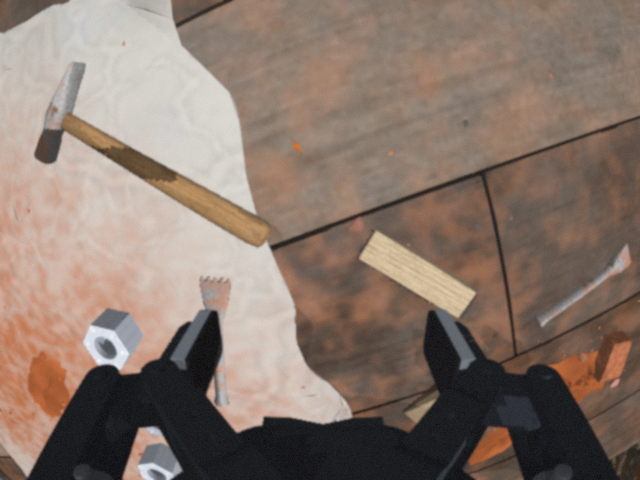

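Top view candidates are four look-alike nuts, at (209,237), (258,231), (218,279) and (216,335). The robot's right is image right, so (258,231) should be the one. I'll measure it and enlarge the crops.

```bash
cat > h.py <<'E'
import numpy as np, cv2
from scipy.spatial.transform import Rotation as R
def cam(c):
    f=240/np.tan(np.radians(c["vertical_fov"])/2)
    Rm=cv2.Rodrigues(np.array(c["rvec"]))[0]; t=np.array(c["tvec"])
    return f,Rm,t,-Rm.T@t
def ray(c,uv,fish=False):
    f,Rm,t,o=cam(c); d=np.array([uv[0]-c["cx"],uv[1]-c["cy"]])
    if fish:
        r=np.hypot(*d); th=r/f; v=np.r_[d/max(r,1e-9)*np.sin(th),np.cos(th)]
    else: v=np.r_[d/f,1]
    v=Rm.T@v; return o,v/np.linalg.norm(v)
def onplane(c,uv,z,fish=False):
    o,v=ray(c,uv,fish); return o+v*(z-o[2])/v[2]
def onplaneN(c,uv,p,n,fish=False):
    o,v=ray(c,uv,fish); return o+v*(np.dot(p-o,n)/np.dot(v,n))
def proj(c,P,fish=False):
    f,Rm,t,o=cam(c); q=Rm@np.array(P)+t
    if fish:
        s=np.hypot(q[0],q[1]); th=np.arctan2(s,q[2]); return np.array([c["cx"],c["cy"]])+f*th*q[:2]/max(s,1e-9)
    return np.array([c["cx"],c["cy"]])+f*q[:2]/q[2]
def tri(rs):
    A=np.zeros((3,3));b=np.zeros(3)
    for o,v in rs:
        M=np.eye(3)-np.outer(v,v);A+=M;b+=M@o
    return np.linalg.solve(A,b)
E
python3 - <<'E'
from h import *
from plant import robot
T=robot.get_calibration("top");W=robot.get_calibration("wrist");S=robot.get_calibration("side")
for uv in [(209,237),(258,231),(218,279),(216,335)]: print(uv,onplane(T,uv,.048).round(3))
print("tin",onplane(T,(262,154),.08))
o=robot.observe(); Rt=R.from_euler('xyz',o["tcp_rot"],degrees=True).as_matrix()
f,Rm,t,co=cam(W); print("wristcam in tool",Rt.T@(co-o["tool_pos"]), "axes(rows)\n",(Rm@Rt).round(3),f)
im=cv2.imread("pics/top0.png"); cr=[cv2.resize(im[190:270,200:290],None,fx=4,fy=4,interpolation=2),cv2.resize(im[145:225,325:415],None,fx=4,fy=4,interpolation=2)]
sd=cv2.imread("pics/side0.png"); 
cv2.imwrite("pics/crop_top.png",np.hstack(cr)); cv2.imwrite("pics/crop_side.png",cv2.resize(sd[200:320,325:455],None,fx=5,fy=5,interpolation=2))
E
```

```text
(209, 237) [0.487 0.277 0.048]
(258, 231) [0.502 0.167 0.048]
(218, 279) [0.392 0.253 0.048]
(216, 335) [0.269 0.253 0.048]
tin [0.67333997 0.15875818 0.08      ]
wristcam in tool [ 0.08055083  0.00131664 -0.06972481] axes(rows)
 [[ 0.001  1.    -0.   ]
 [-0.949  0.001 -0.315]
 [-0.315  0.001  0.949]] 371.64829954431775
```

View pics/crop_top.png

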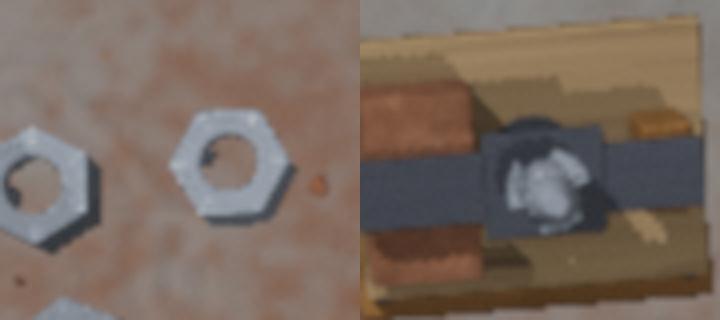

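View pics/crop_side.png

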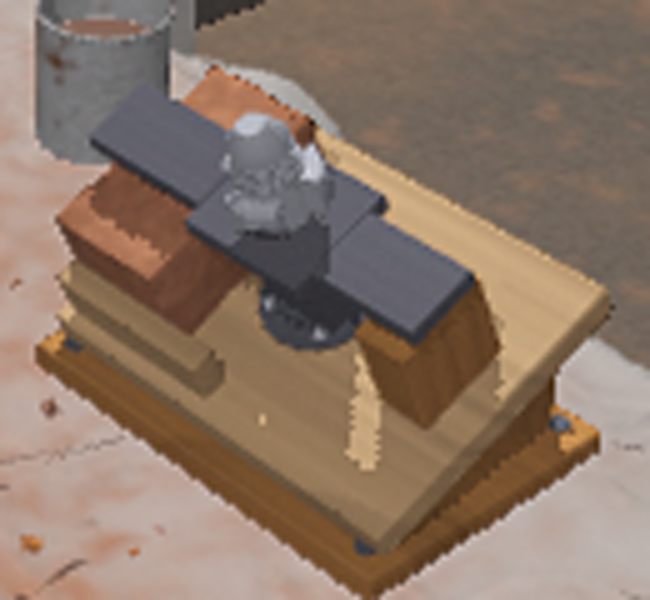

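Confirmed: the target nut at (258,231) has y = 0.167, the smallest y of the four, so it is farthest right. It sits alone with room around it. Next I'll triangulate the stud roughly and take close-ups with the wrist camera.

```bash
cat >> h.py <<'E'
CT=np.array([0.08055083,0.00131664,-0.06972481]) # cam in tool
CR=np.array([[0,1,0],[-.949,0,-.315],[-.315,0,.949]]) # cam axes rows in tool
def tool_for_cam(pos,fwd,right):
    fwd=fwd/np.linalg.norm(fwd); right=right-fwd*np.dot(fwd,right); right/=np.linalg.norm(right)
    C=np.array([right,np.cross(fwd,right),fwd])  # rows cam axes in world
    Rt=C.T@CR
    u,_,v=np.linalg.svd(Rt);Rt=u@v
    return pos-Rt@CT, R.from_matrix(Rt).as_euler('xyz',degrees=True)
E
python3 - <<'E'
from h import *
from plant import robot
T=robot.get_calibration("top");S=robot.get_calibration("side")
tip=tri([ray(T,(371.2,193)),ray(S,(375,225.5))]);print("tip",tip,proj(T,tip),proj(S,tip))
# bar yaw: top edges in top view
a=onplane(T,(323,190),.13);b=onplane(T,(411,187),.13);print(a,b,np.degrees(np.arctan2(*(a-b)[[0,1]])))
ax=np.array([-np.sin(np.radians(25)),0,np.cos(np.radians(25))])
for yaw in range(0,360,30):
    for d in (.2,.25,.3):
        u=np.array([np.cos(np.radians(yaw)),np.sin(np.radians(yaw)),0])
        r=[]
        for p,f in((tip+ax*d,-ax),(np.array([.502,.167,.048+d]),np.array([0,0,-1.]))):
            q=robot.ik(*tool_for_cam(p,f,u)); r.append(None if q is None else np.round(q))
        print(yaw,d,r)
E
```

```text
tip [ 0.56326619 -0.08188706  0.16863684] [371.37574852 192.72999113] [374.67549247 225.57146996]
[0.57798635 0.0192272  0.13      ] [ 0.58600017 -0.17070694  0.13      ] -2.416028678758153
0 0.2 [array([-42., -19., -25.,  78.,  30.,  45.]), array([-10.,  -8., -25.,  77.,  18.,  79.])]
0 0.25 [array([-44., -22., -23.,  85.,  30.,  43.]), array([-10.,  -9., -21.,  82.,  18.,  79.])]
0 0.3 [array([-46., -24., -20.,  91.,  30.,  41.]), array([-10., -10., -16.,  87.,  18.,  79.])]
30 0.2 [array([-36.,  -9., -14.,  83.,  21.,  19.]), array([ -8.,   7., -10.,  84.,  14.,  51.])]
30 0.25 [array([-37., -12., -11.,  88.,  21.,  17.]), array([-8.,  5., -7., 89., 14., 51.])]
30 0.3 [array([-39., -14.,  -8.,  94.,  21.,  16.]), array([-8.,  5., -2., 95., 14., 51.])]
60 0.2 [array([-29.,  -5.,  -8.,  84.,  12.,  -3.]), array([-3., 18.,  2., 90.,  8., 26.])]
60 0.25 [array([-30.,  -8.,  -6.,  89.,  12.,  -4.]), array([-3., 17.,  6., 95.,  8., 26.])]
60 0.3 [array([-31., -10.,  -3.,  94.,  12.,  -5.]), array([ -3.,  16.,  10., 100.,   8.,  26.])]
90 0.2 [array([-22.,  -6.,  -8.,  82.,   3., -22.]),
[... 1518 characters left out ...]
  73.,  -13., -137.])]
270 0.2 [None, array([   6.,  -37.,  -48.,   61.,   -2., -174.])]
270 0.25 [None, array([   6.,  -38.,  -43.,   66.,   -2., -174.])]
270 0.3 [None, array([   6.,  -37.,  -38.,   71.,   -2., -174.])]
300 0.2 [None, array([ -4., -37., -48.,  64.,  10., 148.])]
300 0.25 [None, array([ -4., -38., -43.,  69.,  10., 148.])]
300 0.3 [None, array([ -4., -37., -37.,  74.,  10., 148.])]
330 0.2 [array([-46., -36., -41.,  72.,  36.,  77.]), array([-10., -24., -39.,  69.,  17., 111.])]
330 0.25 [array([-48., -39., -38.,  79.,  36.,  75.]), array([-10., -26., -34.,  75.,  17., 111.])]
330 0.3 [array([-51., -40., -34.,  86.,  37.,  71.]), array([-10., -26., -29.,  80.,  17., 111.])]
```

```bash
python3 - <<'E'
from h import *
from plant import robot
tip=np.array([.5633,-.0819,.1686]); ax=np.array([-np.sin(np.radians(25)),0,np.cos(np.radians(25))])
u=np.array([0,1.,0])
import json
for n,p,f in(("n",np.array([.502,.167,.298]),np.array([0,0,-1.])),("s",tip+ax*.25,-ax)):
    robot.move_pose(*tool_for_cam(p,f,u)); robot.pause(.3)
    c=robot.get_calibration("wrist"); im=robot.grab_frame("wrist")
    np.savez(f"w_{n}.npz",im=im,**c); cv2.imwrite(f"pics/w_{n}.png",im)
print(robot.observe()["time"])
E
```

```text
3.825
```

View pics/w_n.png

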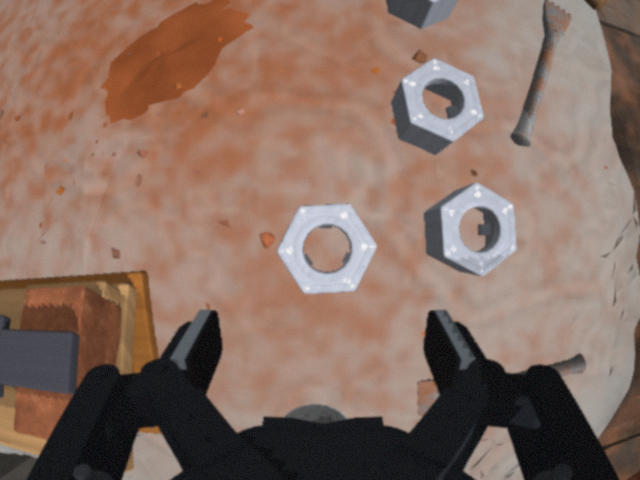

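View pics/w_s.png

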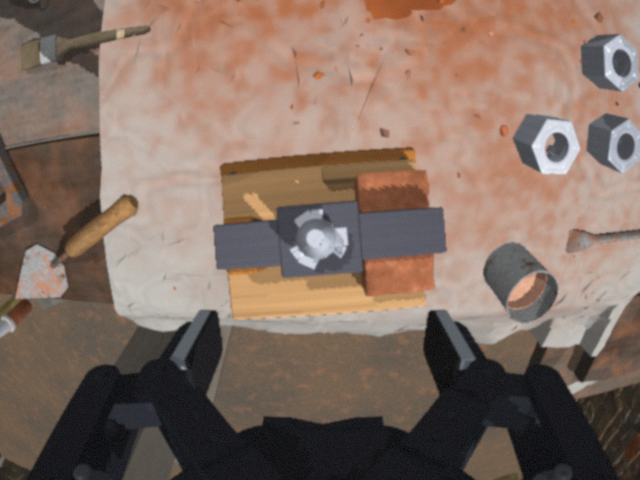

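The nut is seen from above at (327,249) with its bore teeth visible. The stud is seen along its axis at (320,240) with three lugs around it. I'll enlarge both.

```bash
python3 - <<'E'
from h import *
a=cv2.imread("pics/w_n.png");b=cv2.imread("pics/w_s.png")
A=cv2.resize(a[194:304,272:382],(400,400),interpolation=2);B=cv2.resize(b[200:280,280:360],(400,400),interpolation=2)
g=cv2.convertScaleAbs(B,alpha=1.3)
cv2.imwrite("pics/z1.png",np.hstack([A,g]))
E
```

```text
(no output)
```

View pics/z1.png

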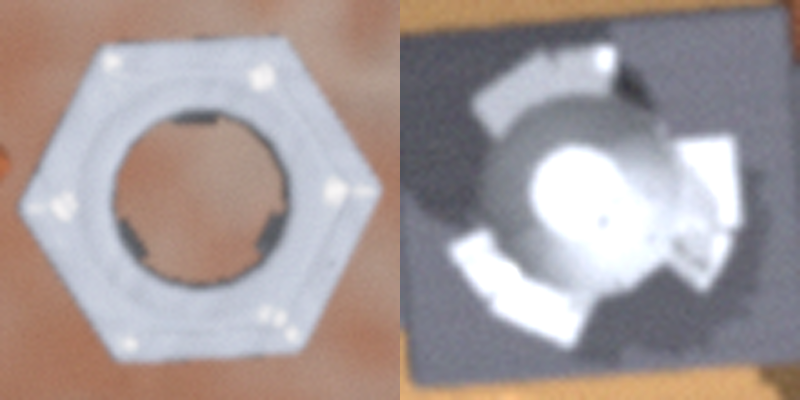

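```bash
python3 - <<'E'
from h import *
N=dict(np.load("w_n.npz"));Sd=dict(np.load("w_s.npz"))
# nut hex
im=N["im"]; hsv=cv2.cvtColor(im,cv2.COLOR_BGR2HSV)
m=((hsv[...,1]<45)&(hsv[...,2]>140)).astype(np.uint8)*255
m[:, :272]=0;m[:,384:]=0;m[:194]=0;m[304:]=0
cs,_=cv2.findContours(m,cv2.RETR_EXTERNAL,2);c=max(cs,key=cv2.contourArea)
P=np.array([onplane(N,p[0],.048,True)[:2] for p in cv2.convexHull(c)])
# fit: support function widths -> orientation
full=np.array([onplane(N,p[0],.048,True)[:2] for p in c])
best=min(((sum(np.ptp(full@np.array([np.cos(a+k*np.pi/3),np.sin(a+k*np.pi/3)])) for k in range(3)),a) for a in np.radians(np.arange(-30,30,.25))))
a=best[1]; n=[np.array([np.cos(a+k*np.pi/3),np.sin(a+k*np.pi/3)]) for k in range(3)]
mid=[((full@k).max()+(full@k).min())/2 for k in n]; cen=np.linalg.lstsq(np.array(n),np.array(mid),rcond=None)[0]
print("AF",[np.ptp(full@k) for k in n],"angle",np.degrees(a),"cen",cen)
tp=onplane(N,(272+195/400*110,194+118/400*110),.015,True)[:2]; print("tooth dir",np.degrees(np.arctan2(*(tp-cen)[::-1])))
for uv in [(195,118),(270,232),(130,238)]:
    q=onplane(N,(272+uv[0]/400*110,194+uv[1]/400*110),.036,True)[:2]-cen; print(np.degrees(np.arctan2(q[1],q[0])),np.hypot(*q))
b=Sd["im"]; cv2.imwrite("pics/bar.png",cv2.resize(b[140:330,200:460],None,fx=3,fy=3,interpolation=2))
E
```

```text
AF [np.float64(0.06062867489859536), np.float64(0.06031803268037633), np.float64(0.06093022051544057)] angle 3.5 cen [0.50629043 0.17037037]
tooth dir -177.58525645801504
-176.75700700612006 0.015094410849937772
62.91942523765341 0.01547178534211112
-58.405463065896036 0.015764971970865543
```

View pics/bar.png

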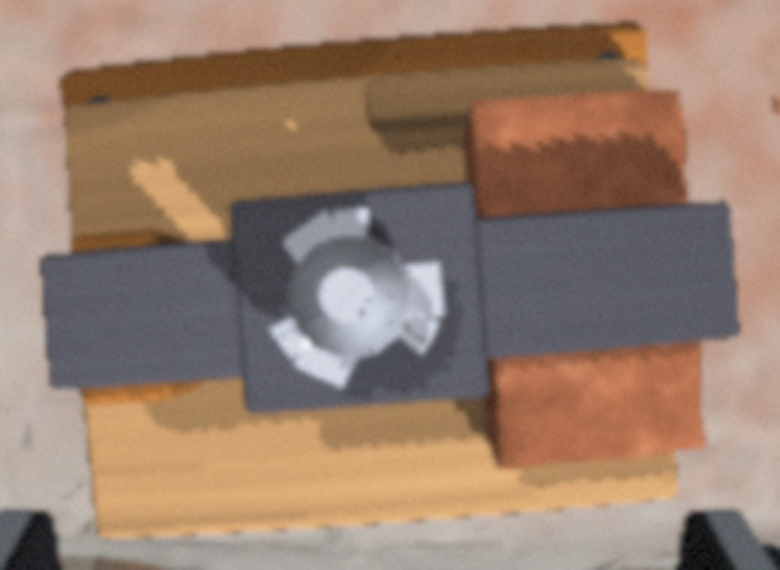

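```bash
cat > est.py <<'E'
from h import *
def frame(psi):
    p=np.radians(psi);ph=np.array([np.cos(p),np.sin(p),0]);t=np.radians(25)
    z=-np.sin(t)*ph+np.cos(t)*np.array([0,0,1]); y=np.cross(np.array([0,0,1]),ph); x=np.cross(y,z)
    return x,y,z   # x up the slope
E
python3 - <<'E'
from est import *
import glob
from plant import robot
T=robot.get_calibration("top");S=robot.get_calibration("side")
W=dict(np.load("w_s.npz")); g=lambda x,y:(200+x/3,140+y/3); h=lambda x,y:(280+(x-400)/5,200+y/5)
tipw=h(577,191)
for psi0 in (0,):
  tip=tri([ray(T,(371.2,193)),ray(S,(375,225.5)),ray(W,tipw,True)]);print("tip",tip,proj(T,tip),proj(S,tip),proj(W,tip,True),tipw)
  print("pair W/S",tri([ray(S,(375,225.5)),ray(W,tipw,True)]))
psi=0
for _ in range(6):
    x,y,z=frame(psi); p0=tip-.055*z
    q=lambda a,b:onplaneN(W,g(a,b),p0,z,True)
    E=[(q(233,203),q(472,184)),(q(248,410),q(490,390)),(q(42,258),q(727,204)),(q(52,387),q(738,333))]
    an=[np.degrees(np.arctan2((b-a)@x,(b-a)@y)) for a,b in E]
    psi=psi-np.mean(an)   # edge should be along y
    C=np.mean([q(233,203),q(472,184),q(248,410),q(490,390)],0)
    L=[np.linalg.norm(b-a) for a,b in E]
print("psi",psi,np.round(an,2),L,"platecentre off axis",(C-tip)@x,(C-tip)@y)
x,y,z=frame(psi)
for nm,d,pts in (("A",.034,[(475,100),(540,58),(495,138)]),("Aw",.030,[(600,45),(615,50)]),("B",.034,[(735,140),(740,220),(675,142)]),("Bw",.03,[(733,238),(705,290)]),("C",.034,[(575,345),(500,312),(595,300)]),("Cw",.03,[(455,250),(480,232)])):
    for uv in pts:
        r=onplaneN(W,h(*uv),tip-d*z,z,True)-tip
        print(nm,uv,"ang from x ccw",round(np.degrees(np.arctan2(r@y,r@x)),1),"r",round(1e3*np.hypot(r@x,r@y),1),np.round([r@x*1e3,r@y*1e3],1))
E
```

```text
tip [ 0.56168591 -0.08370021  0.16949465] [372.284689   193.37852242] [374.68016358 225.83693721] [318.59911117 240.61885981] (315.4, 238.2)
pair W/S [ 0.55948629 -0.0860786   0.17198015]
psi 5.140607900047831 [ 0.24 -0.36  0.13 -0.01] [np.float64(0.06565422981401839), np.float64(0.06638800534486311), np.float64(0.19291788037135818), np.float64(0.19301555684004415)] platecentre off axis -0.0017652504241992917 -0.0012365342751446179
A (475, 100) ang from x ccw -133.6 r 25.2 [-17.4 -18.3]
A (540, 58) ang from x ccw -161.1 r 24.2 [-22.9  -7.9]
A (495, 138) ang from x ccw -125.9 r 19.3 [-11.3 -15.7]
Aw (600, 45) ang from x ccw 176.3 r 23.8 [-23.8   1.5]
Aw (615, 50) ang from x ccw 170.8 r 23.1 [-22.8   3.7]
B (735, 140) ang from x ccw 111.4 r 22.2 [-8.1 20.7]
B (740, 220) ang from x ccw 78.8 r 20.8 [ 4.  20.4]
B (675, 142) ang from x ccw 126.4 r 14.4 [-8.5 11.6]
Bw (733, 238) ang from x ccw 70.9 r 20.2 [ 6.6 19.1]
Bw (705, 290) ang from x ccw 45.5 r 20.0 [14.  14.3]
C (575, 345) ang from x ccw -16.0 r 21.8 [21. -6.]
C (500, 312) ang from x ccw -48.4 r 22.8 [ 15.1 -17. ]
C (595, 300) ang from x ccw -9.6 r 14.6 [14.4 -2.4]
Cw (455, 250) ang from x ccw -77.2 r 23.2 [  5.1 -22.6]
Cw (480, 232) ang from x ccw -81.7 r 18.8 [  2.7 -18.7]
```

```bash
python3 - <<'E'
from est import *
from plant import robot
T=robot.get_calibration("top");S=robot.get_calibration("side")
W=dict(np.load("w_s.npz")); g=lambda x,y:(200+x/3,140+y/3); s=lambda x,y:(325+x/5,200+y/5)
print("cam S",cam(S)[3],"T",cam(T)[3],"W",cam(W)[3])
K=[]
for a,b in (((727,204),(92,138)),((738,333),(145,86)),((42,258),(412,330)),((52,387),(475,266))):
    rs=[ray(W,g(*a),True),ray(S,s(*b))];p=tri(rs);K.append(p)
    print(p.round(4),"res",proj(W,p,True)-g(*a),proj(S,p)-s(*b),"top px",proj(T,p))
K=np.array(K);print([np.linalg.norm(K[i]-K[j]) for i,j in((0,1),(2,3),(0,2),(1,3))])
x=(K[1]+K[3]-K[0]-K[2]);print("pitch",np.degrees(np.arctan2(x[2],x[0])))
im=cv2.imread("pics/top0.png");cv2.imwrite("pics/topc.png",cv2.resize(im[140:230,310:420],None,fx=7,fy=6.6,interpolation=2))
E
```

```text
cam S [ 0.00658117 -0.69577199  0.68050495] T [0.29286401 0.00591096 1.27752575] W [ 0.45832335 -0.08154749  0.39461547]
[0.5584 0.0172 0.1144] res [-1.14285364  1.50237134] [-0.70956065  0.05418574] top px [323.9118624  200.52735314]
[0.5911 0.0211 0.128 ] res [-0.80375822  1.25548947] [-0.54426745  0.11497403] top px [322.17479964 184.30473825]
[ 0.5739 -0.172   0.1165] res [-0.55489021  1.30050789] [-0.54231858  0.27095569] top px [410.76327821 193.91121864]
[ 0.6073 -0.1694  0.1317] res [-0.82552214  2.25628995] [-0.86860556  0.55206678] top px [410.32302118 177.22206289]
[np.float64(0.03568487040759428), np.float64(0.03675915475169911), np.float64(0.18985764684739295), np.float64(0.19126953685714934)]
pitch 23.528602624019257
```

View pics/topc.png

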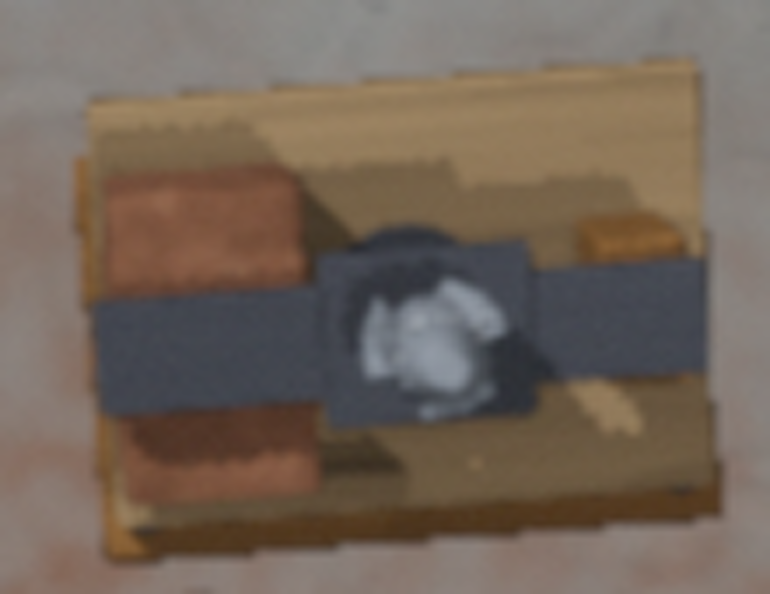

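```bash
python3 - <<'E'
from est import *
from plant import robot
tip=np.array([.5605,-.085,.171]); x,y,z=frame(5.1)
for n,yw,d in(("a",35,.22),("b",145,.22)):
    u=np.array([np.cos(np.radians(yw)),np.sin(np.radians(yw)),0])
    robot.move_pose(*tool_for_cam(tip+z*d,-z,u)); robot.pause(.3)
    c=robot.get_calibration("wrist"); im=robot.grab_frame("wrist")
    np.savez(f"w_{n}.npz",im=im,**c)
    p=proj(c,tip,True);print(p); cv2.imwrite(f"pics/ws_{n}.png",cv2.resize(im[200:280,280:360],(400,400),interpolation=2))
print(robot.observe()["time"])
cv2.imwrite("pics/ws_ab.png",np.hstack([cv2.imread(f"pics/ws_{n}.png") for n in "ab"]))
E
```

```text
[321.26560762 244.34229613]
[324.35382455 241.02484557]
6.4
```

View pics/ws_ab.png

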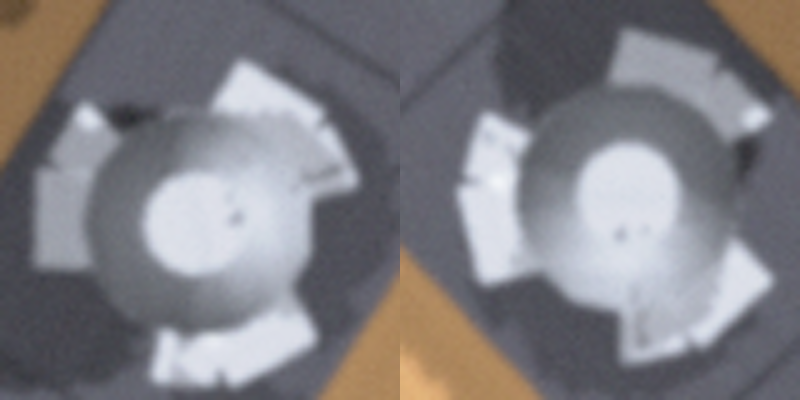

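```bash
python3 - <<'E'
from est import *
from plant import robot
from scipy.optimize import least_squares
T=robot.get_calibration("top");S=robot.get_calibration("side")
L=lambda n:dict(np.load(f"w_{n}.npz"))
Ws,Wa,Wb=L("s"),L("a"),L("b")
h=lambda x,y:(280+x/5,200+y/5)
obs=[(Ws,(315.4,238.2)),(Wa,h(193,223)),(Wb,h(228,192))]
print("W only",tri([ray(c,p,True) for c,p in obs]))
tip=tri([ray(c,p,True) for c,p in obs]+[ray(S,(375,225.5)),ray(T,(373,194))]);print("all",tip)
for c,p in obs: print("res",proj(c,tip,True)-p)
print(proj(S,tip),proj(T,tip))
# with const camera lateral bias (px) from wrist views
f=lambda v:np.concatenate([proj(c,v[:3],True)+v[3:5]-p for c,p in obs]+[(proj(S,v[:3])-(375,225.5)),(proj(T,v[:3])-(373,194)),v[3:5]*.2])
r=least_squares(f,np.r_[tip,0,0]);print("bias fit",r.x,r.fun.round(1))
tip=r.x[:3]; bx=r.x[3:]
x,y,z=frame(5.1)
for nm,W,pts in (("a",Wa,[("1 cc",35,268,.034),("1 w",85,103,.03),("2 cc",240,62,.034),("2 w",357,183,.03),("3 cc",315,340,.034),("3 w",155,380,.03)]),
  ("b",Wb,[("1 cc",220,30,.034),("1 w",370,115,.03),("2 cc",373,280,.034),("2 w",223,363,.03),("3 cc",85,285,.034),("3 w",85,113,.03)])):
    Q=[]
    for l,a,b,d in pts:
        q=onplaneN(W,np.array(h(a,b))-bx,tip-d*z,z,True)-tip;Q.append([q@x,q@y])
        print(nm,l,round(np.degrees(np.arctan2(q@y,q@x)),1),round(1e3*np.hypot(q@x,q@y),1))
    Q=np.array(Q);A=np.c_[2*Q,np.ones(6)];s=np.linalg.lstsq(A,(Q**2).sum(1),rcond=None)[0];print("ring centre off axis mm",s[:2]*1e3,"r",np.sqrt(s[2]+s[0]**2+s[1]**2)*1e3)
    for (l,a,b,d),q in zip(pts,Q-s[:2]): print("  ",l,round(np.degrees(np.arctan2(q[1],q[0])),1))
E
```

```text
W only [ 0.5596294  -0.08587049  0.16981261]
all [ 0.55943486 -0.08575634  0.17143266]
res [0.04890816 0.53662226]
res [ 0.86139015 -0.07714703]
res [-0.95466223  0.82948546]
[374.53917339 225.80179997] [373.35690742 194.22194342]
bias fit [ 0.55887906 -0.08604288  0.17142342  0.35200385  0.17746251] [-0.  -0.1  0.2 -0.  -0.2  0.1 -0.6  0.5  0.5  0.5  0.1  0. ]
a 1 cc -131.3 23.0
a 1 w 165.8 21.9
a 2 cc 107.4 22.6
a 2 w 46.1 22.2
a 3 cc -12.4 22.9
a 3 w -72.0 22.0
ring centre off axis mm [ 0.08699758 -0.09865304] r 22.403536300615393
   1 cc -131.7
   1 w 165.6
   2 cc 107.5
   2 w 46.5
   3 cc -12.2
   3 w -72.2
b 1 cc -131.1 22.5
b 1 w 166.0 22.2
b 2 cc 107.3 23.2
b 2 w 46.3 22.5
b 3 cc -10.2 22.7
b 3 w -73.2 21.8
ring centre off axis mm [0.00594373 0.42573989] r 22.49283787668167
   1 cc -130.4
   1 w 167.1
   2 cc 107.6
   2 w 45.6
   3 cc -11.3
   3 w -73.5
```

```bash
cat >> est.py <<'E'
TIP=np.array([.5590,-.0860,.1714]); X,Y,Z=frame(5.1); NUT=np.array([.5063,.1704]); NA=63.5
def rpy(M): return R.from_matrix(M).as_euler('xyz',degrees=True)
def down(alpha): # tool y at world angle alpha
    a=np.radians(alpha); y=np.array([np.cos(a),np.sin(a),0]); z=np.array([0,0,-1.]); return rpy(np.c_[np.cross(y,z),y,z])
def stud(beta):
    b=np.radians(beta); y=np.cos(b)*X+np.sin(b)*Y; z=-Z; return rpy(np.c_[np.cross(y,z),y,z])
def spos(depth,h=.062): # TCP for nut centre 'depth' below tip
    return TIP+Z*(h-depth)
E
python3 - <<'E'
from est import *
from plant import robot
for k in range(-3,3):
    al=3.5+60*k
    qp=robot.ik(np.r_[NUT,.086],down(al)); qs=robot.ik(np.r_[NUT,.086],down(al+60))
    print("k",k,al,None if qp is None else np.round(qp), None if qs is None else np.round(qs))
for tooth in (90,137,60):
    for j in range(6):
        be=tooth+60*j; r=[robot.ik(spos(d),stud(be)) for d in(.034,-.06)]
        print(tooth,j,be%360,[None if q is None else np.round(q) for q in r])
E
```

```text
k -3 -176.5 [  5.  -1. -24.  66.   0. -89.] [   5.   -1.  -24.   66.    0. -149.]
k -2 -116.5 [   5.   -1.  -24.   66.    0. -149.] [  5.  -1. -24.  66.   0. 151.]
k -1 -56.5 [  5.  -1. -24.  66.   0. 151.] [  5.  -1. -24.  66.   0.  91.]
k 0 3.5 [  5.  -1. -24.  66.   0.  91.] [  5.  -1. -24.  66.   0.  31.]
k 1 63.5 [  5.  -1. -24.  66.   0.  31.] [  5.  -1. -24.  66.   0. -29.]
k 2 123.5 [  5.  -1. -24.  66.   0. -29.] [  5.  -1. -24.  66.   0. -89.]
90 0 90 [array([-28., -28., -39.,  58.,  13., -31.]), array([-31., -36., -35.,  70.,  15., -34.])]
90 1 150 [array([-28., -28., -39.,  58.,  13., -91.]), array([-31., -36., -35.,  70.,  15., -94.])]
90 2 210 [array([ -28.,  -28.,  -39.,   58.,   13., -151.]), array([ -31.,  -36.,  -35.,   70.,   15., -154.])]
90 3 270 [array([-28., -28., -39.,  58.,  13., 149.]), array([-31., -36., -35.,  70.,  15., 146.])]
90 4 330 [array([-28., -28., -39.,  58.,  13.,  89.]), array([-31., -36., -35.,  70.,  15.,  86.])]
90 5 30 [array([-28., -28., -39.,  58.,  13.,  29.]), array([-31., -36., -35.,  70.,  15.,  26.])]
137 0 137 [array([-28., -28., -3
[... 492 characters left out ...]
 [array([-28., -28., -39.,  58.,  13., -18.]), array([-31., -36., -35.,  70.,  15., -21.])]
60 0 60 [array([-28., -28., -39.,  58.,  13.,  -1.]), array([-31., -36., -35.,  70.,  15.,  -4.])]
60 1 120 [array([-28., -28., -39.,  58.,  13., -61.]), array([-31., -36., -35.,  70.,  15., -64.])]
60 2 180 [array([ -28.,  -28.,  -39.,   58.,   13., -121.]), array([ -31.,  -36.,  -35.,   70.,   15., -124.])]
60 3 240 [array([-28., -28., -39.,  58.,  13., 179.]), array([-31., -36., -35.,  70.,  15., 176.])]
60 4 300 [array([-28., -28., -39.,  58.,  13., 119.]), array([-31., -36., -35.,  70.,  15., 116.])]
60 5 0 [array([-28., -28., -39.,  58.,  13.,  59.]), array([-31., -36., -35.,  70.,  15.,  56.])]
```

```bash
python3 - <<'E'
from est import *
from plant import robot
robot.move_pose(np.r_[NUT,.20],down(3.5))
robot.line_to(np.r_[NUT,.086],vel=.12,guard=12)
robot.set_gripper(.058); print("w1",robot.observe()["gripper_width"])
robot.set_gripper(.085)
robot.line_to(np.r_[NUT,.086],rotation=down(63.5)); o=robot.observe();print(o["tool_pos"],o["tcp_rot"],o["time"])
robot.set_gripper(.058); o=robot.observe(); print("w2",o["gripper_width"],o["time"])
c=robot.get_calibration("wrist"); cv2.imwrite("pics/g1.png",robot.grab_frame("wrist"))
E
```

```text
w1 0.059137121595775645
[0.50628015 0.17039064 0.0859661 ] [-1.79997292e+02 -3.15669578e-03  1.53434459e+02] 11.775
w2 0.059129684328991905 12.1417
```

View pics/g1.png

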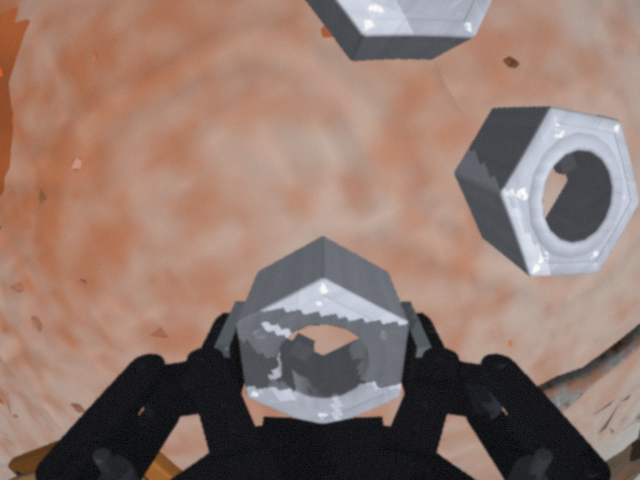

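```bash
python3 - <<'E'
from est import *
from plant import robot
c=robot.get_calibration("wrist")
p=[onplane(c,u,.048,True) for u in((322,280),(323,424))];print(np.mean(p,0),np.linalg.norm(p[0]-p[1]))
robot.line_to(np.r_[NUT,.26],vel=.2)
robot.move_pose(spos(-.055),stud(90)); robot.pause(.3)
o=robot.observe();print(o["time"],o["q"].round(1),o["ft_force"],o["gripper_width"])
cv2.imwrite("pics/side1.png",robot.grab_frame("side")[120:330,260:540])
cv2.imwrite("pics/side1.png",cv2.resize(cv2.imread("pics/side1.png"),None,fx=2.8,fy=2.8,interpolation=2))
E
```

```text
[0.50733755 0.1717025  0.048     ] 0.0648161779325526
14.5583 [-31.2 -35.3 -35.4  69.4  14.5 -33.7] [-0.36464824  0.3982796  -1.13137821] 0.05891829405513289
```

View pics/side1.png

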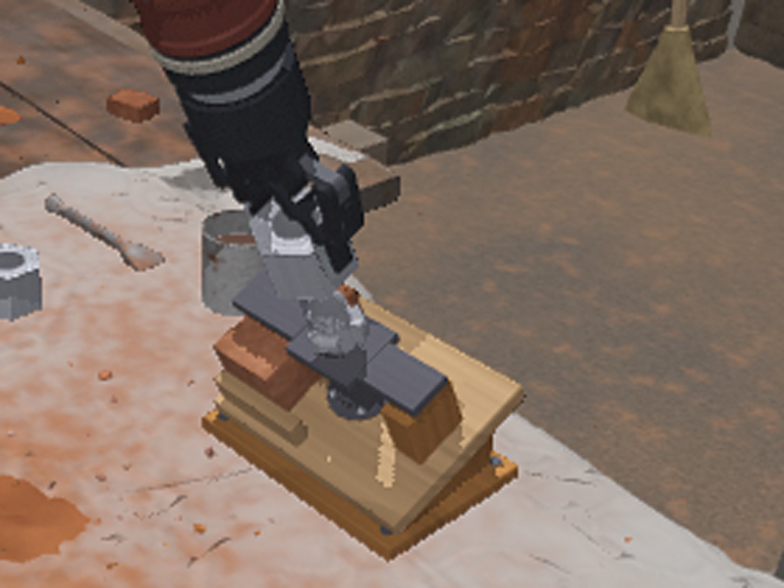

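The nut is held above the stud and lined up in the side view. Now a guarded descent with the teeth over the lugs.

```bash
python3 - <<'E'
from est import *
from plant import robot
def rep(l):
    o=robot.observe(); d=np.array(o["tool_pos"])-TIP; F=np.array(o["ft_force"]);M=np.array(o["torque"])
    print(l,"depth mm",round((.062-d@Z)*1e3,2),"lat",np.round([d@X*1e3,d@Y*1e3],2),"F xyz",np.round([F@X,F@Y,F@Z],1),"Mz",round(M@Z,2),"t",o["time"])
rep("start")
robot.line_to(spos(-.005),vel=.08,guard=8); rep("a")
print(robot.line_to(spos(.025),vel=.03,guard=7)); rep("b")
E
```

```text
start depth mm -54.83 lat [0.16 0.55] F xyz [-0.4 -0.2 -1.6] Mz 0.03 t 14.6083
a depth mm -4.87 lat [-0.51 -0.04] F xyz [-4.3 -0.5 -2.6] Mz -0.06 t 15.3833
True
b depth mm 13.99 lat [-0.07 -0.88] F xyz [-1.3 -0.6  6.6] Mz 0.02 t 16.0667
```

```bash
cat >> est.py <<'E'
from plant import robot
def st():
    o=robot.observe(); d=np.array(o["tool_pos"])-TIP; F=np.array(o["ft_force"]);M=np.array(o["torque"])
    return (.062-d@Z),np.array([d@X,d@Y]),np.array([F@X,F@Y,F@Z]),M@Z,o
def rep(l):
    d,lat,F,m,o=st(); print(l,"depth mm",round(d*1e3,2),"lat",np.round(lat*1e3,2),"F",np.round(F,1),"Mz",round(m,2),"t",round(o["time"],2),"w",round(o["gripper_width"],4))
E
python3 - <<'E'
from est import *
b=90
d=st()[0]
for _ in range(8):
    b+=8
    robot.line_to(spos(d-.0005),vel=.05,rotation=stud(b)); rep(f"rot {b}")
    hit=robot.line_to(spos(d+.008),vel=.03,guard=6); rep(f" press {hit}")
    dn=st()[0]
    if dn>d+.006: break
    d=dn
E
```

```text
rot 98 depth mm 13.16 lat [-0.33 -0.46] F [-6.1 -3.   0.2] Mz -0.07 t 16.36 w 0.059
 press True depth mm 14.02 lat [-0.11 -0.66] F [-4.9  0.2 11.3] Mz 0.03 t 16.57 w 0.0591
rot 106 depth mm 13.0 lat [-0.08 -0.68] F [-6.4 -3.7  0.5] Mz -0.06 t 16.86 w 0.059
 press True depth mm 14.04 lat [ 0.16 -0.94] F [-3.5  0.1 11.7] Mz 0.0 t 17.07 w 0.0591
rot 114 depth mm 12.94 lat [ 0.08 -0.78] F [-5.1 -4.3  0.8] Mz 0.01 t 17.36 w 0.0591
 press True depth mm 14.09 lat [ 0.39 -1.03] F [-3.4  0.3  9.8] Mz -0.03 t 17.57 w 0.0591
rot 122 depth mm 12.82 lat [ 0.3  -0.85] F [-4.4 -4.4  1.8] Mz -0.02 t 17.86 w 0.059
 press True depth mm 14.29 lat [ 0.39 -1.  ] F [-2.  -0.8  9. ] Mz -0.04 t 18.07 w 0.0589
rot 130 depth mm 13.24 lat [ 0.05 -0.68] F [-4.7 -3.7 -0.1] Mz 0.0 t 18.36 w 0.059
 press True depth mm 15.12 lat [-0.05 -0.77] F [-1.  -2.   4.3] Mz -0.05 t 18.57 w 0.0593
rot 138 depth mm 14.22 lat [-0.05 -0.7 ] F [-5.  -3.2 -1.5] Mz 0.08 t 18.86 w 0.0593
 press False depth mm 23.12 lat [-0.21 -0.58] F [-3.8 -4.9 -5.4] Mz -0.03 t 19.29 w 0.0594
```

Contact stayed at one depth through 122°. At 138° the nut dropped into the gaps, which is where the image put them. Next is seating it on the bar.

```bash
cat >> est.py <<'E'
OFF=np.array([-.0007,-.0012])
def sp2(d): return spos(d)+X*OFF[0]+Y*OFF[1]
E
python3 - <<'E'
from est import *
robot.line_to(sp2(.0235),vel=.03); robot.pause(.1); rep("shift")
for i in range(12):
    d=.0245+.001*i
    robot.line_to(sp2(d),vel=.03); rep(f"cmd {d*1e3:.1f}")
    if st()[2][2]>12: break
E
```

```text
shift depth mm 23.19 lat [-0.34 -1.2 ] F [-1.2 -0.2 -1.5] Mz 0.04 t 19.64 w 0.0595
cmd 24.5 depth mm 24.48 lat [-0.55 -1.07] F [-1.8 -1.  -1.6] Mz 0.01 t 19.89 w 0.0591
cmd 25.5 depth mm 25.55 lat [-0.65 -1.14] F [-0.2  0.2 -1.8] Mz 0.03 t 20.14 w 0.0594
cmd 26.5 depth mm 26.56 lat [-0.72 -1.15] F [-1.  -0.6 -1. ] Mz 0.0 t 20.39 w 0.0594
cmd 27.5 depth mm 27.31 lat [-0.56 -1.21] F [-1.4 -0.1  2.8] Mz -0.02 t 20.64 w 0.059
cmd 28.5 depth mm 28.34 lat [-0.49 -1.24] F [-0.9  0.8  3.8] Mz 0.01 t 20.89 w 0.0593
cmd 29.5 depth mm 29.39 lat [-0.5  -1.26] F [-0.9  1.1  3. ] Mz -0.05 t 21.14 w 0.0592
cmd 30.5 depth mm 30.41 lat [-0.5  -1.26] F [0.4 0.7 3.4] Mz 0.02 t 21.39 w 0.0596
cmd 31.5 depth mm 31.41 lat [-0.52 -1.25] F [0.  1.5 4.4] Mz 0.05 t 21.64 w 0.059
cmd 32.5 depth mm 31.71 lat [-0.4  -1.23] F [-4.9  2.5 15.6] Mz -0.03 t 21.89 w 0.0592
```

```bash
python3 - <<'E'
from est import *
robot.line_to(sp2(.0311),vel=.03); rep("up")
b=138
while b>40:
    b-=(8 if b>75 else 3)
    robot.line_to(sp2(.0311),vel=.05,rotation=stud(b)); rep(f"rot {b}")
    if abs(st()[3])>.8: break
E
```

```text
up depth mm 31.03 lat [-0.53 -1.25] F [0.7 0.8 4.8] Mz -0.04 t 22.14 w 0.059
rot 130 depth mm 31.15 lat [-0.75 -1.37] F [-1.  -0.4  4.4] Mz -0.06 t 22.43 w 0.0591
rot 122 depth mm 31.17 lat [-0.8  -1.31] F [-0.5 -0.7  4.2] Mz -0.05 t 22.73 w 0.0593
rot 114 depth mm 31.14 lat [-0.79 -1.23] F [-0.8 -0.2  4.2] Mz -0.02 t 23.02 w 0.0592
rot 106 depth mm 31.13 lat [-0.79 -1.24] F [-0.1 -0.5  5. ] Mz -0.0 t 23.31 w 0.0594
rot 98 depth mm 31.15 lat [-0.8  -1.22] F [-0.6 -0.9  4.7] Mz -0.09 t 23.6 w 0.0594
rot 90 depth mm 31.14 lat [-0.8  -1.19] F [-0.8  0.1  4.9] Mz -0.01 t 23.89 w 0.0593
rot 82 depth mm 31.17 lat [-0.83 -1.17] F [ 0.7 -0.8  4.2] Mz -0.04 t 24.18 w 0.0594
rot 74 depth mm 31.17 lat [-0.84 -1.19] F [-1.  -0.5  4.3] Mz -0.03 t 24.48 w 0.0593
rot 71 depth mm 31.26 lat [-1.   -1.03] F [-2.1  1.3  5.5] Mz 0.01 t 24.73 w 0.0593
rot 68 depth mm 31.34 lat [-1.36 -0.78] F [-4.2  2.1  8.3] Mz 0.07 t 24.98 w 0.0591
rot 65 depth mm 31.31 lat [-1.46 -0.73] F [-5.1  1.3 10. ] Mz 1.13 t 25.23 w 0.0588
```

The turn met a firm stop at 65°, 73° clockwise from where it dropped (Mz 1.1). Next I'll let it up onto the lugs, tug to check it is captured, and re-snug.

```bash
python3 - <<'E'
from est import *
for d in (.0306,.0301,.0297):
    robot.line_to(sp2(d),vel=.03,rotation=stud(65)); rep(f"up {d}")
    if st()[2][2]<-8: break
robot.line_to(sp2(.0306),vel=.03,rotation=stud(63)); rep("snug")
robot.line_to(sp2(.0306),vel=.03,rotation=stud(65)); rep("relax")
E
```

```text
up 0.0306 depth mm 31.19 lat [-1.49 -0.71] F [-4.7  1.6  3.4] Mz 1.28 t 25.48 w 0.0593
up 0.0301 depth mm 31.06 lat [-1.56 -0.72] F [-1.4 -0.1 -8.3] Mz 1.36 t 25.73 w 0.0591
snug depth mm 31.08 lat [-1.18 -0.89] F [-3.1  1.6 -7.3] Mz 2.14 t 25.98 w 0.0595
relax depth mm 30.56 lat [-1.17 -0.99] F [-6.4  3.8 -0.8] Mz 0.93 t 26.23 w 0.059
```

```bash
python3 - <<'E'
from est import *
robot.line_to(sp2(.0305),vel=.03,rotation=stud(66)); rep("pre")
robot.set_gripper(.085); rep("open")
print(robot.line_to(sp2(-.06),vel=.1,guard=12)); rep("back")
tip=TIP+OFF[0]*X+OFF[1]*Y
u=np.array([0,1.,0])
robot.move_pose(*tool_for_cam(tip+Z*.25,-Z,u)); robot.pause(.2)
c=robot.get_calibration("wrist");im=robot.grab_frame("wrist");np.savez("w_f.npz",im=im,**c)
s=robot.grab_frame("side")
A=cv2.resize(im[180:300,260:380],(400,400),interpolation=2);B=cv2.resize(s[170:320,310:460],(400,400),interpolation=2)
cv2.imwrite("pics/fin.png",np.hstack([A,B])); cv2.imwrite("pics/top1.png",robot.grab_frame("top")); rep("end")
E
```

```text
pre depth mm 30.59 lat [-1.21 -1.05] F [-5.1  3.1 -1. ] Mz 0.49 t 26.48 w 0.0591
open depth mm 29.93 lat [-0.02 -1.58] F [ 0.5  0.2 -0.7] Mz 0.04 t 26.86 w 0.085
False
back depth mm -59.36 lat [-1.1  -1.07] F [-1.5 -0.2  0. ] Mz 0.02 t 27.92 w 0.0847
end depth mm -96.74 lat [53.2  -6.84] F [-0.4 -0.6 -0.3] Mz -0.01 t 28.95 w 0.085
```

View pics/fin.png

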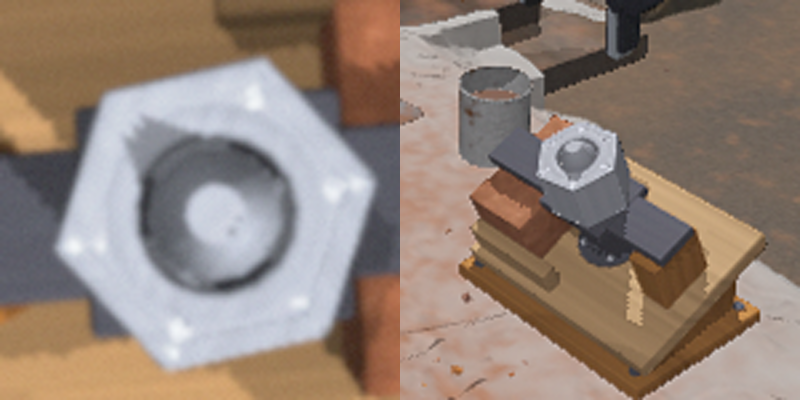

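View pics/top1.png

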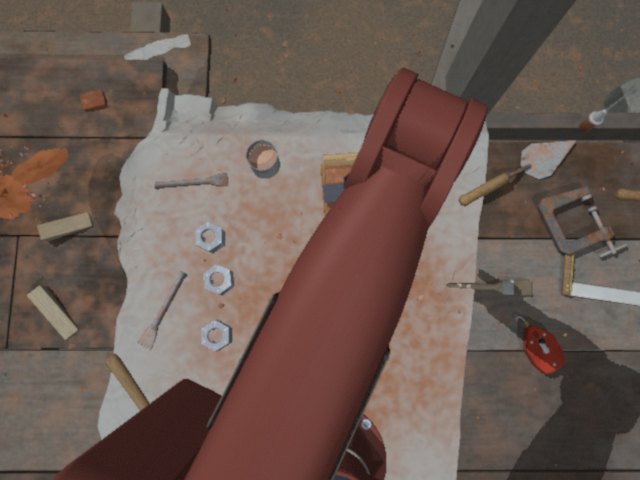

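```bash
python3 - <<'E'
from est import *
W=dict(np.load("w_f.npz")); tip=TIP+OFF[0]*X+OFF[1]*Y; p0=tip-.007*Z
V=[onplaneN(W,(260+a*.3,180+b*.3),p0,Z,True)-tip for a,b in((265,58),(375,182),(330,328),(165,370),(58,247),(103,97))]
V=np.array([[v@X,v@Y] for v in V]);c=V.mean(0);print("centre",c*1e3,"R",np.linalg.norm(V-c,axis=1)*1e3)
a=np.degrees(np.arctan2(*(V-c).T[::-1]));print((a-30)%60,"flat angle",np.mean(((a-30-5)+30)%60-30)+5)
E
```

```text
centre [1.02817293 1.70157718] R [34.0183642  33.80536975 33.66935225 34.28960168 33.65238247 33.84740101]
[ 7.93826146  6.66811198 10.30243036  7.30194524  7.28418687  9.4789015 ] flat angle 8.162306237278752
```

The nut is captured and about level, but its flats read 68° against 65° at the stop. I'll re-snug it and release under load, without backing off.

```bash
python3 - <<'E'
from est import *
robot.move_pose(sp2(-.06),stud(67))
print(robot.line_to(sp2(.0303),vel=.08,guard=10)); rep("at nut")
robot.set_gripper(.058); rep("grip")
for b in (65,63,61,59):
    robot.line_to(sp2(.0306),vel=.03,rotation=stud(b)); rep(f"rot {b}")
    if st()[3]>2: break
robot.set_gripper(.085); robot.pause(.1); rep("open")
print(robot.line_to(sp2(-.06),vel=.1,guard=12)); rep("back")
robot.move_pose(*tool_for_cam(TIP+Z*.25,-Z,np.array([0,1.,0]))); robot.pause(.2)
c=robot.get_calibration("wrist");im=robot.grab_frame("wrist");np.savez("w_g.npz",im=im,**c)
s=robot.grab_frame("side")
A=cv2.resize(im[180:300,260:380],(400,400),interpolation=2);B=cv2.resize(s[170:320,310:460],(400,400),interpolation=2)
cv2.imwrite("pics/fin2.png",np.hstack([A,B])); rep("end")
E
```

```text
False
at nut depth mm 29.74 lat [-0.24 -1.4 ] F [-0.3 -0.   0. ] Mz 0.01 t 30.91 w 0.085
grip depth mm 29.94 lat [-0.41 -1.36] F [-0.4 -0.4  3.1] Mz 0.18 t 31.27 w 0.0592
rot 65 depth mm 30.06 lat [-0.42 -1.33] F [-2.   0.4  6.7] Mz 0.68 t 31.52 w 0.0591
rot 63 depth mm 30.02 lat [-0.38 -1.29] F [-4.5 -0.2  5.6] Mz 1.89 t 31.77 w 0.0597
rot 61 depth mm 30.0 lat [ 0.12 -1.53] F [ 0.5 -2.1  5.1] Mz 2.59 t 32.02 w 0.0591
open depth mm 30.78 lat [-0.91 -1.16] F [ 0.5 -0.3 -0.3] Mz 0.04 t 32.51 w 0.0851
False
back depth mm -59.34 lat [-1.11 -1.07] F [0.3 0.3 0.1] Mz -0.04 t 33.57 w 0.0849
end depth mm -96.69 lat [53.74 -5.6 ] F [ 0.3 -0.5  0.3] Mz 0.04 t 34.55 w 0.0851
```

View pics/fin2.png

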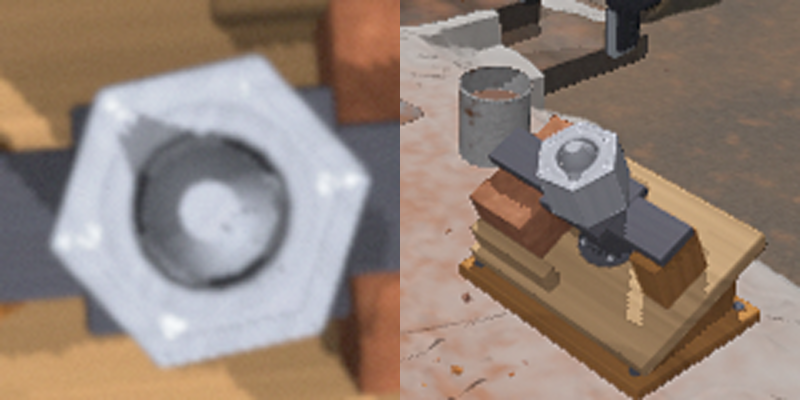

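The torque rose at once on re-snugging, so the nut was already on its stop. The image shows it flat on the bar around the stud, with the gripper clear. I'm handing in.

```bash
python3 -c "
from plant import robot
print(robot.job_done(),robot.observe()['time'])"
```

```text
the job is handed in; nothing more can be done
the job is handed in; nothing more can be done
```

The nut is fully home on the stud and holds the clamp bar down on the brick. I handed the job in with the gripper open and clear, at about 35 s of the 61 s allowed.

- **Nut used:** I took the rightmost of the four look-alikes, at top-view pixel (258,231).
- **Dropping in:** I set it on the lugs and backed it off about 48° anticlockwise, where it dropped into the gaps. That matched where the pictures put the gaps.
- **Turning home:** I pressed the bar to its limit, eased off about 0.5 mm, and turned the nut 73° clockwise to a firm stop.
- **Checks:** It resisted an upward pull of about 8 N. Re-snugging met torque straight away, rising to 2.6 N m, so it was already on its stop. In the last pictures it sits flat on the bar.
- **Bystanders:** The tin and the chisel and brush lying near the work look unmoved in the pictures. The top view was taken just before the re-snug, and part of it was hidden behind the arm.

**Disagreements:**
- **Depth:** depths along the stud read 3–4 mm shallower than stated (lugs at 14 mm, not 18 mm). This looks like an error in my tip height, because the bar's contact and limit were 4.5 mm apart, as they should be.
- **Sideways:** the stud was also about 1 mm off sideways, which I corrected by feel.
- **Nut angle:** the nut's angle read 68° in the picture taken before the re-snug, against 65° commanded at the stop. I put this down to reading error and grip twist, and did not measure it again.

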